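# Close the gel caster on its tray

## Robot

A 7-joint arm with a two-finger parallel gripper is mounted at the origin on the work surface. World frame = base frame: x ahead of the robot, y to its left, z up, the work surface at z = 0. Lengths are in m, angles in rad, forces in N, time in s.
With the tool pointing down it reaches from about 0.35 to 0.9 m from the base axis. Payload 19.9 kg.
Tool frame: the origin (TCP) lies on the centre line of the jaws, within the pads' length; the fingertips stand 25 mm ahead of it and the grasp point (between the pads) lies 6 mm ahead of it; z points along the fingers, y is the line along which they close (so a half turn about z gives the same grasp; the last joint's range is limited). The gripper opens to 85 mm and grips with 20 to 120 N. Pads are 22 mm wide; open, the fingers measure 114 mm over their backs; the gripper's body (76 mm by 85 mm) begins 54 mm behind the grasp point. The pads swing forward as they close: fully open they stand 13 mm farther back than shut.
Start: joints at [1.161, 0.417, -0.01, 1.614, 0.005, 1.111, -0.053], TCP at [0.225, -0.583, 0.22] pointing down, gripper open.
Joint ranges: [-2.81, 2.81], [-0.39, 2.02], [-1.27, 1.25], [0.06, 2.57], [-1.19, 4.33], [0.19, 2], [-2.82, 2.82]. Speed limits (rad/s): [1.89, 1.89, 2.39, 2.39, 3.01, 3.01, 3.01].

## Interface

Orientations are given as a rotation vector (axis times angle).
In Python, from station import robot gives the robot as it stands. Calls block until the motion is done:
- robot.move_to(position, orientation): joint-space move of the TCP to a pose.
- robot.servo_line(position, feed=0.15, rotation=None, contact_N=None): straight line of the TCP; rotation=None keeps the orientation; feed is the mean speed in m/s. With contact_N (N) it stops when the force on the tool has changed by that much, and returns True; else False.
- robot.goto_joints(angles): joint-space move.
- robot.command_gripper(opening, newtons=None): opening from 0.0 (shut) to 1.0 (fully open); newtons is the grip in N (None keeps the last); returns when the fingers have stopped.
- robot.dwell(seconds).
- robot.inverse_kinematics(position, orientation): joint angles nearest the present ones, or None.
- robot.grab_frame(name): name is "scene" or "top"; returns a dict with "img" (384x512x3 uint8, blue, green, red), "depth" (384x512 float32, m along the optical axis (not along the pixel's ray), 0 where there is no reading), "fovy" (degrees; the focal length in pixels is half the picture's height over the tangent of half this angle, whatever the lens; pixels are square), "cx", "cy" (the principal point, pixels), "extrinsics" (4x4, takes a point from camera to world coordinates). Camera axes: x right, y down, z forward; pixel columns grow to the right and rows downward; lengths in m; the calibration is good to about 2 mm. A picture is of the moment at which its call begins.
A pose or a line that the arm cannot do raises robot.PlanningError and nothing moves.
- robot.close_job(): hands the job in; it is judged then, once.
Readings, each from a call of its own:
- robot.get_t(): time.
- robot.get_joint_pos(): joint angles.
- robot.get_qd(): joint speeds.
- robot.get_tau(): joint torques, N m.
- robot.get_position(): TCP position.
- robot.get_orientation(): TCP orientation.
- robot.get_contact_force(): force on the tool from outside, world axes, zero at the start.
- robot.get_wrist_torque(): the same for the moment, N m.
- robot.get_finger_gap(): opening from 0.0 (shut) to 1.0 (fully open).
- robot.get_grip_force(): force on a finger pad.
Only numpy, scipy, OpenCV 4.12 (cv2) and the standard library are available. Lean on these libraries where they do the work, as an engineer would, in place of code of your own. Each camera call takes 0.05 s, during which the arm holds its last target. There are 200 camera calls.

## Task

Make the gel caster ready for pouring: with a fingertip slide the clear gel tray straight in along the base plate until its far side lies flush against the rear stop, then push the black cam lever round with one finger until it is fully home at its stop pin, so that the sliding dam clamps the tray. The tray stays flat on the plate and nothing is picked up; leave the comb and the other things on the bench where they are, and finish with the hand clear.

Things in the scene. Friction and masses are not known exactly. Their poses are not given: they have to be found in the camera images.
- caster: Gel caster, fixed to the bench: white base plate, 180 mm along its x (-110 to +70 mm) by 265 mm along its y (-125 to +140 mm), plate top 22 mm above the bench. Origin at bench height under the centre of the tray's home place. Its x axis is the way the tray is pushed home, from the open front (-x) to the rear stop; z is up. A small round level is fixed on the plate beyond the fixed dam.
- fixed_dam (a point): Middle of the gasket face of the fixed dam, at y = -60 mm of the caster, 16 mm above the plate. The dam is brown-red, 100 mm long along the caster's x, 16 mm thick, 38 mm high above the plate.
- rear_stop (a point): Middle of the near face of the rear stop, at x = +50 mm of the caster, 8 mm above the plate: a brown-red bar 122 mm long along y, 10 mm wide, 16 mm high above the plate.
- stop_pin (a point): Top of the upright steel stop pin, 8 mm thick, at x = -50, y = +89 mm of the caster, 56 mm above the bench. The lever's arm lies beside it when closed.
- tray: Clear acrylic gel tray, loose, 0.12 kg, 100 mm (x) by 120 mm (y), floor 5 mm with dark strips; two walls 5 mm thick, 25 mm high over its underside, run along y at its -x and +x sides; its y ends are open. Origin: centre of its underside, on the plate. Starts 20 to 40 mm short of home (towards the caster's -x), 7 mm of play between the dams. Home: origin at x = 0 of the caster.
- sliding_dam: Sliding dam, like the fixed dam, with a springy rubber gasket (6 N per mm) towards the tray. Origin: on the plate, mid-length, 4 mm behind its gasket face, which is at y = +67 mm of the caster when open; the cam drives it about 8 mm towards -y, which squeezes the gasket about 2 mm on the tray. A weak spring draws it back; it is moved by the cam, not by hand.
- cam_lever (a joint): Angle (rad) of the black cam lever about its vertical pivot. 0 = wide open: arm points 42.5 degrees from the caster's +x towards its +y. Grows anticlockwise seen from above, through +y (0.83) to 2.40 = closed at the stop pin, arm along the caster's -x. Starts between 0 and 0.6. Stays where left; takes 1 to 4 N at the arm's end, most over the last part, as the cam presses the dam on the tray.
- lever_pivot (a point): Pivot of the cam lever: on its axis at mid-height of the arm, 51 mm above the bench; x = 0, y = +100 mm of the caster. The hub round it is 30 mm across, its top about 64 mm above the bench.
- lever_end (a point): Outer end of the lever's arm at mid-height, 51 mm above the bench, 75 mm from the pivot. The arm is a straight bar 14 mm wide and 14 mm thick (44 to 58 mm above the bench) with a rounded end; outside 27 mm from the pivot the space under it is free down to the plate (22 mm).
- comb: Bystander: white gel comb, 100 x 28 x 5 mm, lying on the caster's plate beyond the fixed dam. Origin: near the centre of its underside.
- jar: Bystander: closed glass jar, 76 mm across, 105 mm high, behind the caster. Origin: centre of its underside.
- tube_rack: Bystander: grey microtube rack 60 x 120 mm, 44 mm high with its tubes, behind the caster. Origin: centre of its underside.
- dye_bottle: Bystander: small amber bottle, 32 mm across, 65 mm high, beside the lever's end of the caster. Origin: centre of its underside.
- tip_box: Bystander: box of pipette tips, 87 x 122 x 67 mm. Origin: centre of its underside.
- gated_tray: Bystander: small clear tray between two brown-red gates, 85 x 132 x 34 mm. Origin: centre of its underside.
- scoop: Bystander: flat steel gel scoop, 215 mm long along its x (-108 to +108 mm), blade 80 mm wide, 12 mm high. Origin: centre of its underside.
Things that resemble listed ones, but are neither listed nor needed, are in the scene too. Leave any purple or turquoise look-alike of the tray alone.

How it is judged:
By the outcome, as a careful person would: the job done as asked, in the order asked, and still so for the second after the job is handed in, with the robot touching nothing.
It also fails if it takes over 48 s, if anything falls off the work surface, if the arm or the gripper's body presses on something with over 40 N, if the wrist force passes 120 N, or if a joint passes its speed limit or range.

## Working session

There is one attempt and no reset: what is moved stays moved. The work goes in short steps, each a Python script; the robot and the scene stay as the last script left them, time stands still between calls to the robot, and variables do not carry over. Pictures are saved under pics/ and viewed, at most 10 in all, crops included, and the job is handed in when it is done.

```bash
mkdir -p pics; ls; cat > h.py <<'E'
import numpy as np, cv2
from station import robot
def grab(n):
    f=robot.grab_frame(n); f['f']=f['img'].shape[0]/2/np.tan(np.radians(f['fovy'])/2); return f
def ray(f,u,v,z):
    d=np.array([(u-f['cx'])/f['f'],(v-f['cy'])/f['f'],1.]); E=np.array(f['extrinsics'])
    D=E[:3,:3]@d; o=E[:3,3]; return o+D*(z-o[2])/D[2]
def cloud(f):
    v,u=np.mgrid[:f['img'].shape[0],:f['img'].shape[1]]; d=f['depth']
    P=np.stack([(u-f['cx'])/f['f']*d,(v-f['cy'])/f['f']*d,d],-1); E=np.array(f['extrinsics'])
    return P@E[:3,:3].T+E[:3,3]
def proj(f,p):
    E=np.array(f['extrinsics']); c=E[:3,:3].T@(np.asarray(p)-E[:3,3]); return c[:2]/c[2]*f['f']+[f['cx'],f['cy']]
E
python3 - <<'E'
from h import *
import pickle
for n in('scene','top'):
    f=grab(n); pickle.dump({k:f[k] for k in f},open(n+'0.pkl','wb')); cv2.imwrite(f'pics/{n}0.png',f['img'])
    print(n,f['fovy'],f['cx'],f['cy'],np.round(f['extrinsics'],3).tolist(),(f['depth']>0).mean())
print(robot.get_t(),robot.get_orientation())
E
```

```text
pics
scene 43.889351718546244 251.01319686870625 188.16405275595528 [[0.746, 0.546, -0.38, 1.238], [0.666, -0.625, 0.407, -0.728], [-0.015, -0.557, -0.83, 1.592], [0.0, 0.0, 0.0, 1.0]] 0.9960886637369791
top 48.849307350184965 261.71000404543753 193.29619911671588 [[0.007, -0.994, 0.11, 0.391], [-1.0, -0.007, 0.005, 0.037], [-0.004, -0.11, -0.994, 1.398], [0.0, 0.0, 0.0, 1.0]] 0.9963734944661459
0.1 [-3.08755982e+00 -5.74299153e-01  4.76982881e-04]
```

View pics/top0.png

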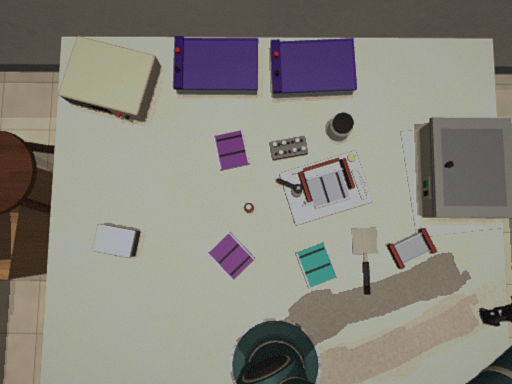

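View pics/scene0.png

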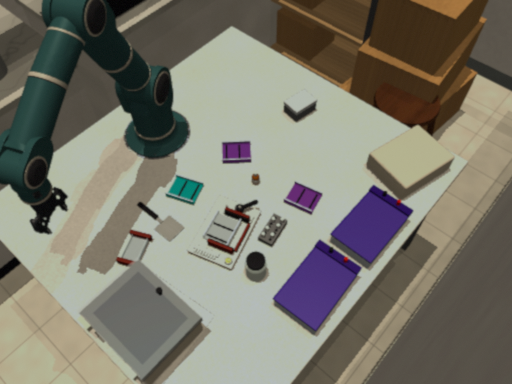

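The top view shows the caster at about (325,187). Its rear stop is at (320,165), the fixed dam at (347,173), the sliding dam at (305,187), and the black lever runs from (297,190) to (280,182).
Tray candidates:
- Clear tray with dark strips between the caster's dams, (325,188). This is the one to push.
- Gated tray, (412,248).
- Purple look-alikes, (231,150) and (232,255).
- Turquoise look-alike, (316,264).

Next I'll measure and check with one close crop.

```bash
cat > m.py <<'E'
from h import *
import pickle
f=pickle.load(open('top0.pkl','rb')); P=cloud(f); Z=P[...,2]
roi=np.zeros(Z.shape,bool); roi[130:235,265:385]=1
m=(roi&(Z>.012)).astype(np.uint8)
n,l,s,c=cv2.connectedComponentsWithStats(m)
for i in range(1,n):
    if s[i,4]>40: print(s[i],c[i])
k=l==l[200,340]
pts=np.float32(P[k&(Z<.03)][:,:2]); print('plate z',np.median(Z[k&(Z<.03)]),cv2.minAreaRect(pts))
hsv=cv2.cvtColor(f['img'],cv2.COLOR_BGR2HSV)
red=roi&((hsv[...,0]<10)|(hsv[...,0]>172))&(hsv[...,1]>110)&(hsv[...,2]>40)
n,l,s,c=cv2.connectedComponentsWithStats(red.astype(np.uint8))
for i in range(1,n):
    if s[i,4]>15:
        q=l==i; print('red',s[i],c[i],np.percentile(Z[q],[10,50,90]).round(4))
blk=roi&(hsv[...,2]<50)
n,l,s,c=cv2.connectedComponentsWithStats(blk.astype(np.uint8))
for i in range(1,n):
    if s[i,4]>8:
        q=l==i; print('blk',s[i],c[i],np.percentile(Z[q],[10,50,90]).round(4))
cr=f['img'][135:230,270:380]
cv2.imwrite('pics/crop0.png',cv2.resize(cr,None,fx=6,fy=6,interpolation=cv2.INTER_CUBIC))
E
python3 m.py
```

```text
[327 130  25  12 213] [338.29577465 134.24413146]
[269 136  39  24 673] [288.19465082 147.58395245]
[ 276  150   97   75 4425] [324.90146893 187.29152542]
plate z 0.02295029028998341 ((0.5662407875061035, -0.1641193926334381), (0.18019583821296692, 0.265560120344162), 17.41032600402832)
red [304 158  36  13  94] [321.34042553 163.96808511] [0.0339 0.0378 0.041 ]
red [342 159  12  29 106] [347.95283019 173.01886792] [0.0559 0.0598 0.0637]
red [299 172  13  29 128] [304.671875 186.      ] [0.0533 0.0594 0.0618]
blk [336 130  13   3  33] [342.3030303  130.84848485] [0.101  0.1033 0.1059]
blk [340 160  12  29  82] [345.02439024 173.70731707] [0.0391 0.0512 0.0571]
blk [277 179  27  14 102] [290.04901961 184.94117647] [0.0532 0.0591 0.0626]
```

View pics/crop0.png

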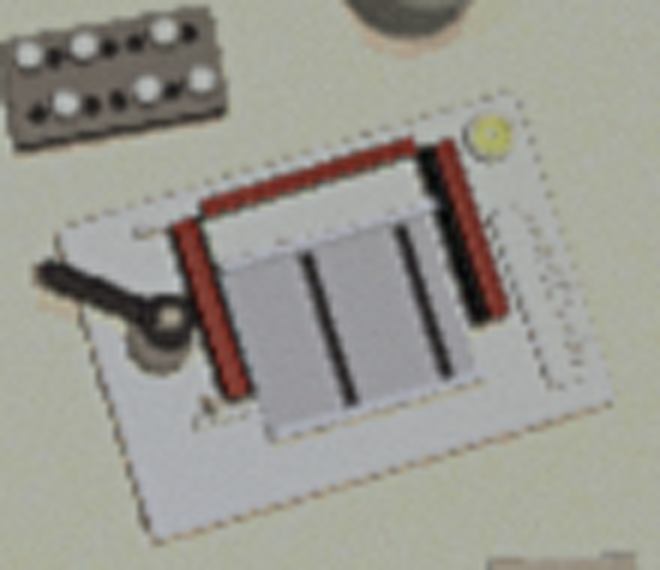

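The crop confirms that the clear tray with dark strips sits between the caster's dams, about 30 mm short of the rear stop. The lever arm points to the upper left from its hub at crop (170,318), and the pin is near crop (205,405). The plate fits as 180.2 x 265.6 mm, which matches the given size. Next come the frame, cross-checks and detailed positions.

```bash
cat >> h.py <<'E'
import pickle
A=np.radians(17.41); X=np.array([np.cos(A),np.sin(A)]); Y=np.array([-X[1],X[0]])
O=np.array([.56624,-.16412])+.020*X-.0075*Y
def W(x,y,z): return np.r_[O+X*x+Y*y,z]
def C(p): d=np.asarray(p)[...,:2]-O; return np.stack([d@X,d@Y],-1)
def masks(f):
    h=cv2.cvtColor(f['img'],cv2.COLOR_BGR2HSV)
    return ((h[...,0]<10)|(h[...,0]>172))&(h[...,1]>110)&(h[...,2]>40), h[...,2]<50
E
cat > m2.py <<'E'
from h import *
f=pickle.load(open('top0.pkl','rb')); P=cloud(f); Z=P[...,2]; c=C(P)*1000
red,blk=masks(f)
def box(m,n): print(n,m.sum(),'x',np.percentile(c[m][:,0],[2,50,98]).round(1),'y',np.percentile(c[m][:,1],[2,50,98]).round(1),'z',np.percentile(Z[m],[50,98]).round(3))
print('O',O)
box(red&(abs(c[...,0]-50)<20)&(abs(c[...,1])<62)&(Z<.045),'rear 50..60, y±61')
box(red&(abs(c[...,0])<70)&(abs(c[...,1]+68)<25)&(Z>.045),'fixed -50..50, -76..-60')
box(red&(abs(c[...,0])<70)&(abs(c[...,1]-75)<25)&(Z>.045),'sliding')
L=blk&(abs(c[...,0])<110)&(c[...,1]>82)&(c[...,1]<190)&(Z>.035); box(L,'lever')
far=L&(np.hypot(c[...,0],c[...,1]-100)>30); d=c[far]-[0,100]; 
print('lever angle',np.median(np.arctan2(d[:,1],d[:,0]))-np.radians(42.5),'r',np.percentile(np.hypot(*d.T),98))
for n,b in dict(bottle=(240,258,200,217),rack=(265,312,135,162),jar=(325,357,110,142)).items():
    m=np.zeros(Z.shape,bool); m[b[2]:b[3],b[0]:b[1]]=1; box(m&(Z>.03),n)
# tray rim: depth points above floor, inside dams
t=(abs(c[...,1])<58)&(c[...,0]>-105)&(c[...,0]<44)
box(t&(Z>.040)&(c[...,0]<-40),'tray front wall'); box(t&(Z>.040)&(c[...,0]>-20)&~red,'tray rear wall')
st=blk|(f['img'].max(2)<90); s=t&st&(abs(c[...,1])<40); box(s,'strips')
print([proj(f,W(*p)).round(1).tolist() for p in[(0,.1,.051),(-.05,.089,.056),(.05,.061,.038),(.05,-.061,.038)]])
# edge profile of brightness along x at several y at z=.047
for y in(-.04,-.01,.03,.05):
    print(y,[ int(cv2.getRectSubPix(cv2.cvtColor(f['img'],cv2.COLOR_BGR2GRAY),(1,1),tuple(map(float,proj(f,W(x/1000,y,.047)))))[0,0]) for x in range(-100,52,3)])
E
python3 m2.py
python3 - <<'E'
from h import *
from scipy.spatial.transform import Rotation as R
M=R.from_rotvec(robot.get_orientation()).as_matrix(); print(M.round(3))
for a in (A, A+.83-.0, A+2.4-np.pi/2, A+.2+np.radians(42.5)-np.pi/2+np.pi):
    for k in (0,np.pi):
        q=R.from_matrix(np.c_[[np.cos(a+k),np.sin(a+k),0],[np.sin(a+k),-np.cos(a+k),0],[0,0,-1]]).as_rotvec()
        s=robot.inverse_kinematics(W(-.1,0,.1),q); print(round(a+k,2),None if s is None else np.round(s,2))
E
```

```text
O [ 0.58756782 -0.16529226]
rear 50..60, y±61 92 x [50.3 54.6 58.8] y [-56.9   0.1  57.6] z [0.038 0.044]
fixed -50..50, -76..-60 103 x [-47.   -2.3  44.8] y [-74.3 -68.3 -63.6] z [0.06  0.065]
sliding 128 x [-46.3  -0.6  45.2] y [68.9 76.3 82.6] z [0.059 0.063]
lever 104 x [-13.9  15.2  45.2] y [ 82.4 118.8 153.1] z [0.059 0.065]
lever angle 0.1410972621498351 r 70.4741904290902
bottle 78 x [-25.4 -12.9   2.3] y [254.1 268.7 282.7] z [0.044 0.067]
rack 130 x [-126.7  135.4  167.1] y [ 36.5  93.  252.3] z [0.041 1.398]
jar 541 x [114.7 145.  180.2] y [-121.4  -83.9  -55.7] z [0.102 0.11 ]
tray front wall 59 x [-77.7 -75.1 -72.4] y [-50.8   0.3  57. ] z [0.046 0.053]
tray rear wall 62 x [17.  19.3 22.3] y [-50.8   5.4  56. ] z [0.046 0.053]
strips 75 x [-66.7 -28.7  13.2] y [-40.   12.5  17.5] z [0.027 0.032]
[[297.3, 188.3], [305.5, 202.0], [303.8, 170.7], [339.5, 159.9]]
-0.04 [172, 172, 173, 173, 173, 171, 166, 146, 162, 150, 127, 124, 126, 117, 109, 128, 122, 113, 123, 124, 115, 116, 130, 121, 110, 129, 119, 109, 118, 127, 114, 106, 112, 110, 105, 110, 114, 111, 125, 150, 171, 173
[... 590 characters left out ...]
2, 171, 172, 170, 154, 157, 164, 158, 151, 151, 153, 152, 152, 152, 152, 152, 151, 150, 152, 153, 153, 153, 151, 152, 152, 152, 152, 151, 151, 152, 151, 152, 152, 152, 152, 150, 153, 168, 162, 170, 172, 172, 174, 174, 175, 174, 113, 78]
[[ 0.933  0.36  -0.   ]
 [ 0.36  -0.933  0.001]
 [-0.    -0.001 -1.   ]]
0.3 [ 0.52  0.41 -0.25  1.95  0.14  0.8  -1.07]
3.45 [ 0.88  0.5  -0.7   1.94  0.42  0.86  1.84]
1.13 [ 0.65  0.43 -0.4   1.94  0.23  0.81 -0.31]
4.28 [ 1.14  0.67 -1.08  1.93  0.71  0.99  2.43]
1.13 [ 0.65  0.43 -0.4   1.94  0.23  0.81 -0.31]
4.27 [ 1.14  0.67 -1.08  1.93  0.71  0.99  2.43]
2.82 [ 0.8   0.47 -0.59  1.94  0.34  0.84  1.27]
5.96 [ 0.42  0.4  -0.12  1.95  0.07  0.79 -1.64]
```

Everything agrees: the rear stop is at 50, the dams match, the tray origin is at x≈-28 mm and the lever is at ≈0.14 rad. Now I push the tray.

```bash
cat >> h.py <<'E'
from scipy.spatial.transform import Rotation as R
def ori(a): # tool down, tool x at world yaw a
    return R.from_matrix(np.c_[[np.cos(a),np.sin(a),0],[np.sin(a),-np.cos(a),0],[0,0,-1]]).as_rotvec()
def st(s): print(s,round(robot.get_t(),2),(C(robot.get_position())*1000).round(1),robot.get_position()[2].round(4),'F',np.round(robot.get_contact_force(),1))
E
python3 - <<'E'
from h import *
robot.command_gripper(0.0,30)
robot.move_to(W(-.115,.002,.13),ori(A)); st('above')
robot.servo_line(W(-.115,.002,.055),feed=.1); st('down')
for i in range(3):
    r=robot.servo_line(W(-.055,.002,.055),feed=.03,contact_N=6); st(r)
    if C(robot.get_position())[0]>-.066: break
f=grab('top'); pickle.dump(f,open('top1.pkl','wb'))
P=cloud(f);c=C(P)*1000;Z=P[...,2]
t=(abs(c[...,1])<58)&(Z>.040)&(Z<.056)
for n,m in(('front',t&(abs(c[...,0]+50)<14)),('rear',t&(abs(c[...,0]-45)<8))): print(n,m.sum(),np.percentile(c[m],[2,50,98],axis=0).round(1).tolist())
cv2.imwrite('pics/crop1.png',cv2.resize(f['img'][135:240,265:385],None,fx=5,fy=5,interpolation=cv2.INTER_CUBIC))
E
```

```text
above 2.58 [-115.4    1. ] 0.1302 F [ 0.5 -0.1 -0.6]
down 3.48 [-114.7    1.8] 0.0555 F [-0.2  0.7  0.5]
False 5.63 [-55.1   2. ] 0.055 F [ 0.  -0.1  0.1]Traceback (most recent call last):
  File "<stdin>", line 11, in <module>
    return _quantile_unchecked(
        a, q, axis, out, overwrite_input, method, keepdims, weights)
    return _ureduce(a,
                    func=_quantile_ureduce_func,
    ...<5 lines>...
                    overwrite_input=overwrite_input,
                    method=method)
    r = func(a, **kwargs)
    result = _quantile(arr,
                       quantiles=q,
    ...<2 lines>...
                       out=out,
                       weights=wgt)
    slices_having_nans = np.isnan(arr[-1, ...])
                                  ~~~^^^^^^^^^
IndexError: index -1 is out of bounds for axis 0 with size 0
```

```bash
python3 - <<'E'
from h import *
r=robot.servo_line(W(-.040,.002,.055),feed=.02,contact_N=6); st(r)
f=grab('top'); pickle.dump(f,open('top1.pkl','wb'))
cv2.imwrite('pics/crop1.png',cv2.resize(f['img'][135:240,265:385],None,fx=5,fy=5,interpolation=cv2.INTER_CUBIC))
E
```

```text
False 6.58 [-40.1   2. ] 0.055 F [-1.1  0.3  0.7]
```

View pics/crop1.png

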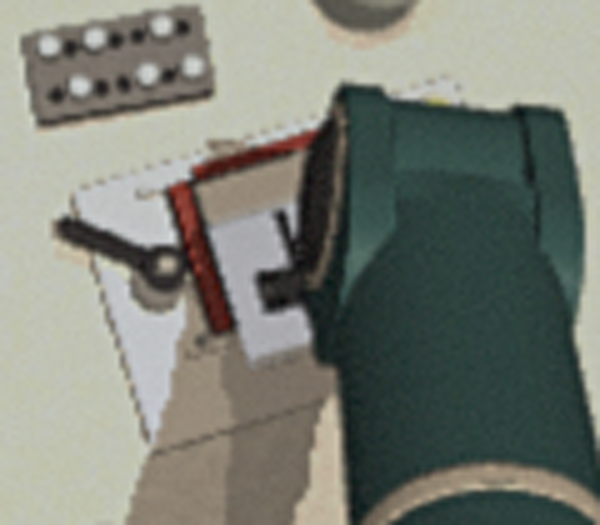

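The tray hasn't moved. Its front-left corner is still at px ≈(314,207), and the fingers, at px (321,193), are over its floor. So they seem to have passed above the front wall without touching it. I'll check the finger's real geometry in the scene view.

```bash
python3 - <<'E'
from h import *
print(robot.get_finger_gap(), R.from_rotvec(robot.get_orientation()).as_matrix().round(3).tolist())
f=grab('scene'); pickle.dump(f,open('sc1.pkl','wb'))
p=robot.get_position()
for dz in(0,-.006,-.025): print(dz,proj(f,p+[0,0,dz]).round(1))
u,v=proj(f,p).astype(int)
P=cloud(f); b=P[v-30:v+45,u-40:u+40]; q=b[(np.hypot(*(b[...,:2]-p[:2]).transpose(2,0,1))<.02)]
print(np.percentile(q[:,2],[1,5,20,50,80]).round(3))
cv2.imwrite('pics/crop2.png',cv2.resize(f['img'][v-50:v+50,u-60:u+60],None,fx=6,fy=6,interpolation=cv2.INTER_CUBIC)); print(u,v)
E
```

```text
0.00033780962547539045 [[0.954, 0.299, -0.0], [0.299, -0.954, -0.0], [-0.0, -0.0, -1.0]]
0 [217.9 224.5]
-0.006 [218.  225.3]
-0.025 [218.4 227.8]
[0.018 0.021 0.024 0.029 0.104]
217 224
```

View pics/crop2.png

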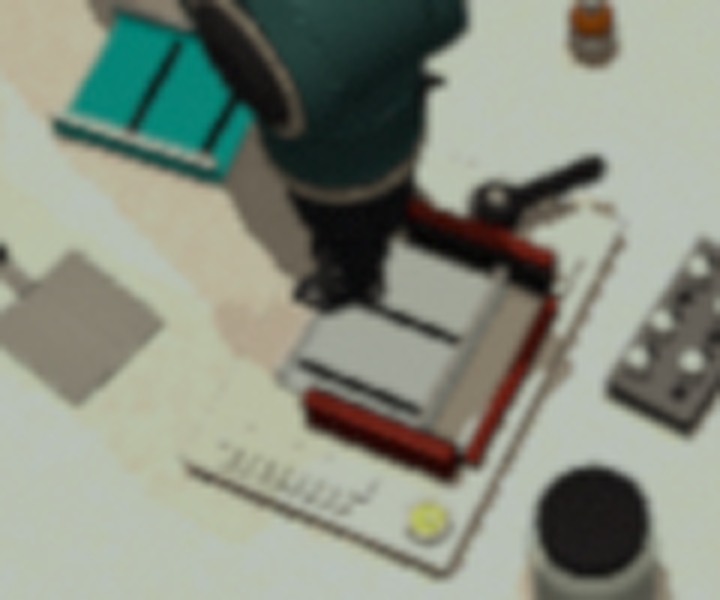

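```bash
python3 - <<'E'
from h import *
p=robot.get_position()
f1=pickle.load(open('top1.pkl','rb')); f0=pickle.load(open('top0.pkl','rb')); s=pickle.load(open('sc1.pkl','rb')); s0=pickle.load(open('scene0.pkl','rb'))
print('top proj tcp,tip',proj(f1,p),proj(f1,p-[0,0,.025]), 'extr same',np.abs(np.array(f1['extrinsics'])-f0['extrinsics']).max(),np.abs(np.array(s['extrinsics'])-s0['extrinsics']).max())
for n,f in(('top0',f0),('top1',f1),('sc0',s0),('sc1',s)):
    P=cloud(f);c=C(P)*1000;Z=P[...,2];red,_=masks(f)
    def b(m): return [m.sum()]+(np.percentile(c[m],[2,50,98],axis=0).round(1).tolist() if m.sum() else [])
    t=(c[...,1]>15)&(c[...,1]<57)&(Z>.038)&(Z<.056)&~red
    print(n,'front',b(t&(c[...,0]<-40)&(c[...,0]>-95)),'rear',b(t&(c[...,0]>5)&(c[...,0]<45)))
    print('  stop',b(red&(abs(c[...,0]-52)<20)&(abs(c[...,1])<62)&(Z<.045)))
    k=(np.hypot(c[...,0]+40,c[...,1]-2)<70)&(Z>.06)&(Z<.13)&(abs(c[...,1])<55); print('  finger',b(k), np.percentile(Z[k],2) if k.sum() else '')
E
```

```text
top proj tcp,tip [330.49832987 191.09092147] [329.28915022 191.97819452] extr same 0.0 0.0
top0 front [np.int64(21), [-77.4, 16.4], [-74.6, 36.4], [-72.3, 54.4]] rear [np.int64(24), [17.5, 16.8], [19.9, 35.3], [22.3, 55.4]]
  stop [np.int64(92), [50.3, -56.9], [54.6, 0.1], [58.8, 57.6]]
  finger [np.int64(0)] 
top1 front [np.int64(16), [-77.1, 27.5], [-74.6, 40.5], [-72.2, 54.3]] rear [np.int64(24), [17.4, 16.5], [20.0, 35.4], [22.5, 55.5]]
  stop [np.int64(64), [50.1, -15.9], [54.6, 21.6], [58.7, 58.3]]
  finger [np.int64(1), [-53.3, 39.0], [-53.3, 39.0], [-53.3, 39.0]] 0.1288292629406469
sc0 front [np.int64(19), [-73.1, 16.2], [-69.3, 33.6], [-66.5, 55.1]] rear [np.int64(19), [20.1, 16.1], [25.7, 33.9], [27.5, 51.8]]
  stop [np.int64(66), [53.2, -58.0], [58.6, -0.5], [62.9, 58.5]]
  finger [np.int64(0)] 
sc1 front [np.int64(0)] rear [np.int64(15), [22.0, 18.5], [25.6, 39.5], [28.8, 54.6]]
  stop [np.int64(70), [50.3, -58.7], [57.6, -0.6], [62.7, 57.3]]
  finger [np.int64(56), [-43.7, -30.3], [-27.5, -9.0], [-24.5, 29.6]] 0.07215580841466847
```

```bash
python3 - <<'E'
from h import *
f=pickle.load(open('top1.pkl','rb'));P=cloud(f)
for v in(188,191,193,195): print('top',v,[(u,*(C(P[v,u])*1000).round(0).astype(int).tolist(),int(P[v,u,2]*1000)) for u in(318,321,324,327)])
f=pickle.load(open('sc1.pkl','rb'));P=cloud(f)
for v in(205,212,216,219,221,223,225,228): print('sc',v,[(u,*(C(P[v,u])*1000).round(0).astype(int).tolist(),int(P[v,u,2]*1000)) for u in(207,210,213,215,218,221)])
st('');print(robot.get_joint_pos(),robot.get_tau().round(1))
E
```

```text
top 188 [(318, -16, 32, 24), (321, -29, 43, 147), (324, -34, 40, 179), (327, -52, 69, 384)]
top 191 [(318, -35, 56, 155), (321, -39, 50, 169), (324, -42, 42, 175), (327, -58, 69, 373)]
top 193 [(318, -41, 58, 159), (321, -44, 51, 163), (324, -47, 43, 168), (327, -62, 69, 365)]
top 195 [(318, -47, 60, 156), (321, -49, 51, 155), (324, -51, 40, 142), (327, -67, 71, 367)]
sc 205 [(207, -41, -44, 259), (210, -28, -45, 269), (213, -19, -41, 269), (215, -12, -40, 272), (218, -8, -29, 259), (221, 1, -25, 258)]
sc 212 [(207, -126, 66, -10), (210, -38, -38, 208), (213, -30, -31, 202), (215, -23, -30, 205), (218, -13, -27, 208), (221, -7, -17, 195)]
sc 216 [(207, -112, 43, 3), (210, -40, -38, 179), (213, -30, -35, 181), (215, -27, -28, 173), (218, -23, -16, 156), (221, -25, 7, 119)]
sc 219 [(207, -98, 20, 27), (210, -38, -44, 169), (213, -48, -12, 112), (215, -40, -11, 116), (218, -26, -13, 129), (221, -27, 7, 97)]
sc 221 [(207, -47, -51, 160), (210, -37, -48, 162), (213, -42, -23, 120), (215, -36, -20, 118), (218, -28, -13, 113), (221, -26, 4, 88)]
sc 223 [(207, -45, -56, 156), (210, -35, -53, 158), (213, -25, -49, 158), (215, -25, -37, 138), (218, -32, -8, 87), (221, -26, 3, 74)]
sc 225 [(207, -86, -3, 26), (210, -34, -56, 149), (213, -27, -49, 142), (215, -25, -39, 129), (218, -31, -12, 80), (221, -38, 18, 26)]
sc 228 [(207, -74, -23, 45), (210, -69, -11, 29), (213, -61, -3, 21), (215, -51, -5, 31), (218, -45, 6, 17), (221, -33, 9, 22)]
 6.68 [-40.1   1.9] 0.055 F [-0.5  0.3 -0.4]
[ 0.42880995  0.54876456 -0.22118008  1.85358735  0.16747398  0.75719943
 -1.15003269] [ -0.1 -87.3  -4.3 -32.9   0.    0.    0. ]
```

The fingertip shows up at roughly z≈0.06, well above the expected 0.030. I'll back out and touch the bare bench in front of the plate to measure the true fingertip offset.

```bash
python3 - <<'E'
from h import *
robot.servo_line(W(-.040,.002,.085),feed=.15)
robot.servo_line(W(-.145,.002,.085),feed=.2)
robot.servo_line(W(-.145,.002,.035),feed=.1); robot.dwell(.2); st('low')
r=robot.servo_line(W(-.145,.002,-.01),feed=.03,contact_N=4); st(r)
f=grab('scene'); pickle.dump(f,open('sc2.pkl','wb')); p=robot.get_position(); u,v=proj(f,p).astype(int); print(u,v,proj(f,p-[0,0,.025]))
cv2.imwrite('pics/crop3.png',cv2.resize(f['img'][v-40:v+40,u-50:u+50],None,fx=7,fy=7,interpolation=cv2.INTER_CUBIC))
E
```

```text
low 8.56 [-144.7    1.7] 0.0356 F [-0.4 -0.5  0.3]
False 10.21 [-145.     1.9] -0.0099 F [-0.1  0.   0.1]
194 223 [195.61276791 226.43150525]
```

View pics/crop3.png

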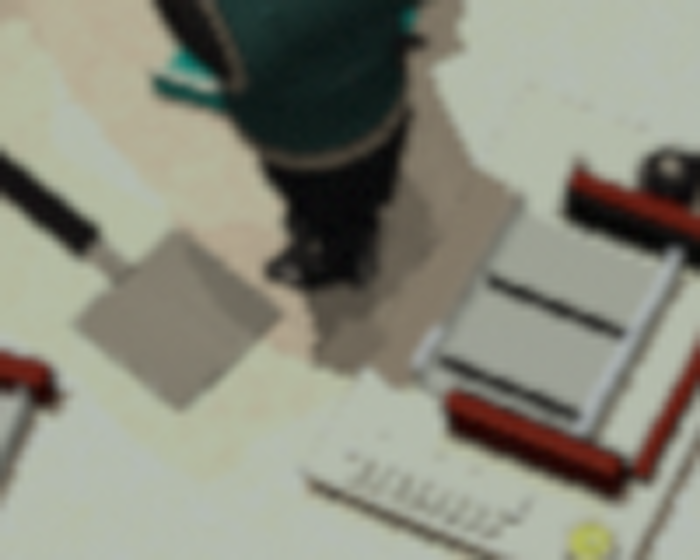

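At a reported TCP z of -0.010 there is still no contact, and the shadow gap shows the fingers standing well above the bench. So the real tip sits higher than the stated geometry puts it. I'll carry on down with contact stop.

```bash
python3 - <<'E'
from h import *
try:
    r=robot.servo_line(W(-.145,.002,-.07),feed=.04,contact_N=4); st(r)
except robot.PlanningError as e: print('PE',e)
f=grab('scene'); P=cloud(f);c=C(P)*1000;Z=P[...,2]
b=np.zeros(Z.shape,bool); b[195:240,175:215]=1
m=b&(Z>.008)&(Z<.04)&(c[...,0]<-112)&(c[...,0]>-185)&(abs(c[...,1])<45)
m2=b&(Z>.04)&(Z<.08)&(c[...,0]<-100)&(c[...,0]>-205)&(abs(c[...,1])<60)
for k in(m,m2): print(k.sum(),np.percentile(np.c_[c[k],Z[k]*1000],[5,50,95],axis=0).round(0).tolist())
pickle.dump(f,open('sc3.pkl','wb')); f=grab('top'); pickle.dump(f,open('top3.pkl','wb'))
E
```

```text
True 10.57 [-144.9    1.9] -0.011 F [-1.6  0.4  7.8]
19 [[-142.0, -18.0, 9.0], [-134.0, -5.0, 16.0], [-129.0, 11.0, 36.0]]
69 [[-147.0, -44.0, 45.0], [-130.0, -11.0, 60.0], [-125.0, 41.0, 79.0]]
```

Real bench contact came at TCP z=-0.011, so the tip is at TCP z + 10.5 mm. That fits the earlier pass over the tray wall, when the tip was at about 65 mm. I'll push again with this measured offset.

```bash
cat >> h.py <<'E'
T=.0105  # measured: fingertip z = TCP z + T
E
python3 - <<'E'
from h import *
z=.030-T
robot.servo_line(W(-.145,.002,z),feed=.1)
robot.servo_line(W(-.100,.002,z),feed=.1); robot.dwell(.1); st('near')
for i in range(3):
    r=robot.servo_line(W(-.054,.002,z),feed=.03,contact_N=6); st(r)
    if C(robot.get_position())[0]>-.066: break
f=grab('top'); pickle.dump(f,open('top4.pkl','wb'))
P=cloud(f);c=C(P)*1000;Z=P[...,2];red,_=masks(f)
t=(abs(c[...,1])<57)&(Z>.040)&(Z<.056)&~red
for n,m in(('front',t&(c[...,0]<-35)&(c[...,0]>-90)),('rear',t&(c[...,0]>10)&(c[...,0]<50))): print(n,m.sum(),np.percentile(c[m],[2,50,98],axis=0).round(1).tolist() if m.any() else '')
E
```

```text
near 11.82 [-100.8    2. ] 0.0193 F [-0.2  0.  -0.5]
True 13.04 [-59.9   2.3] 0.0191 F [-0.3  0.1 -0.1]
front 2 [[-49.2, 54.9], [-47.8, 55.3], [-46.3, 55.6]]
rear 55 [[44.6, -53.6], [47.0, 9.2], [49.8, 54.6]]
```

The tray is home: its rear rim centre is at x=47.0, against 47.5 expected. I'll give it a brief gentle confirming push, then back off and push the lever.

```bash
cat >> h.py <<'E'
def lev(th,d,r=.060,tip=.036):  # finger behind arm at arm direction th (from caster x), centre d behind arm axis
    u=np.array([np.cos(th),np.sin(th)]); t=np.array([-u[1],u[0]]); q=r*u-d*t
    return W(q[0],.100+q[1],tip-T), ori(A+th-np.pi/2)
E
python3 - <<'E'
from h import *
z=.030-T
r=robot.servo_line(W(-.054,.002,z),feed=.02,contact_N=8); st(('confirm',r))
robot.servo_line(W(-.095,.002,z),feed=.1)
robot.servo_line(W(-.095,.002,.12),feed=.2); st('up')
th0=.883
p,o=lev(th0,.034); p[2]=.12
robot.move_to(p,o); st('over lever')
p,o=lev(th0,.034); r=robot.servo_line(p,feed=.1,contact_N=6); st(('down',r)); robot.dwell(.1)
if not r:
    ths=np.linspace(th0,2.9,12)
    for i,th in enumerate(ths):
        p,o=lev(th,.0175); r=robot.servo_line(p,feed=.07,rotation=o,contact_N=15)
        if r or i%4==0: st((round(th,2),r))
        if r: break
f=grab('top'); pickle.dump(f,open('top5.pkl','wb'))
E
```

```text
('confirm', True) 13.3 [-60.    2.4] 0.0186 F [ 0.1 -0.4  0.2]
up 14.45 [-94.8   2.2] 0.1198 F [-0.7 -0.   0.4]
over lever 15.4 [ 63.4 123.9] 0.1192 F [-0.3 -0.8 -0.2]
('down', False) 16.49 [ 64.7 124.6] 0.0261 F [-0.5  0.5  0. ]
(np.float64(0.88), False) 16.98 [ 51.6 135.3] 0.0258 F [ 0.2 -0.8  0. ]
(np.float64(1.62), False) 18.31 [ 15.1 160.4] 0.0255 F [ 0.2 -0.5  0. ]
(np.float64(2.35), False) 19.64 [-29.4 154.9] 0.0255 F [-0.1 -0.   0.2]
```

```bash
python3 - <<'E'
from h import *
st('now')
for th in(2.98,3.06,3.20):
    p,o=lev(th,.0175); r=robot.servo_line(p,feed=.04,rotation=o,contact_N=12); st((th,r))
    if r: break
f=grab('scene'); cv2.imwrite('pics/crop4.png',cv2.resize(f['img'][180:280,180:300],None,fx=6,fy=6,interpolation=cv2.INTER_CUBIC))
E
```

```text
now 20.69 [-53.8 131.6] 0.0255 F [-0.1 -0.3  0.3]
(2.98, False) 20.97 [-56.2 127.1] 0.0255 F [-0.2  0.3 -1. ]
(3.06, False) 21.24 [-58.3 122.4] 0.0255 F [0.1 0.5 0. ]
(3.2, True) 21.49 [-60.3 117.9] 0.0253 F [-1.6  7.   3.9]
```

View pics/crop4.png

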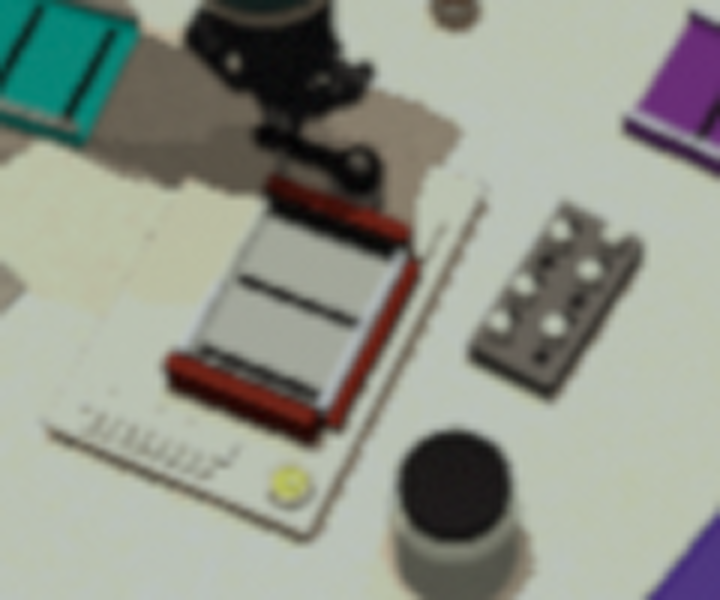

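The crop shows the tray against the rear stop, the dam closed, and the lever arm from its hub at (360,165) along the caster's -x to (265,135). One firmer push to seat it, then I back off and measure with a clear view.

```bash
cat > fin.py <<'E'
from h import *
f=grab('top'); pickle.dump(f,open('top6.pkl','wb'))
P=cloud(f);c=C(P)*1000;Z=P[...,2];red,blk=masks(f)
def box(m,n): print(n,m.sum(),np.percentile(c[m],[2,50,98],axis=0).round(1).tolist() if m.any() else '')
box(red&(abs(c[...,0])<70)&(abs(c[...,1]-70)<25)&(Z>.045),'sliding')
t=(abs(c[...,1])<57)&(Z>.040)&(Z<.056)&~red
box(t&(c[...,0]<-35)&(c[...,0]>-90),'front'); box(t&(c[...,0]>30)&(c[...,0]<50),'rear')
for s in(-1,1): box(t&(c[...,0]>35)&(c[...,0]<50)&(s*c[...,1]>25),f'rear side {s}')
L=blk&(abs(c[...,0])<110)&(c[...,1]>84)&(c[...,1]<190)&(Z>.035)&(Z<.075); far=L&(np.hypot(c[...,0],c[...,1]-100)>25)&(c[...,0]<0); d=c[far]-[0,100]
print('lever',len(d),(np.mod(np.arctan2(np.median(d[:,1]),np.median(d[:,0])),2*np.pi)-np.radians(42.5)).round(3),np.median(d,axis=0),np.hypot(*d.T).max())
cv2.imwrite('pics/crop5.png',cv2.resize(f['img'][125:240,260:385],None,fx=5,fy=5,interpolation=cv2.INTER_CUBIC))
E
python3 - <<'E'
from h import *
p,o=lev(3.2,.0175); r=robot.servo_line(p,feed=.02,rotation=o,contact_N=14); st(r)
q=robot.get_position(); 
robot.servo_line(q+np.r_[Y*.035,0],feed=.1); q=robot.get_position(); q[2]=.13
robot.servo_line(q,feed=.2); robot.move_to([.30,.10,.28],ori(A)); st('clear')
import fin
E
```

```text
True 21.75 [-60.6 118.1] 0.0253 F [-0.6  6.3  4.9]
clear 24.22 [-195.   338.8] 0.2797 F [-0.1 -0.5 -0.4]
sliding 114 [[-46.1, 62.5], [-0.3, 68.4], [46.4, 74.2]]
front 58 [[-50.2, -55.7], [-47.6, 0.8], [-45.0, 54.7]]
rear 62 [[44.6, -55.9], [47.1, -2.4], [49.7, 54.2]]
rear side -1 18 [[44.9, -56.7], [47.2, -43.4], [49.3, -25.8]]
rear side 1 16 [[44.7, 28.0], [47.3, 42.0], [49.6, 55.5]]
lever 37 2.392 [-46.1039945    0.35385569] 70.06333534977907
```

View pics/crop5.png

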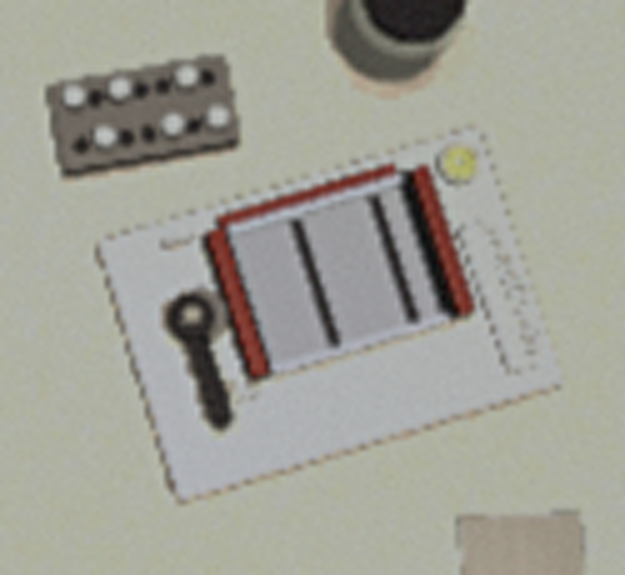

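The crop shows the tray flush against the rear stop and square between both dams, and the lever from its hub at (190,315) lying along -x to (218,425) beside the pin. The lever measures 2.39 rad, the dam moved about 8 mm, the rear rim is at x=47.2 on both sides, and the hand is clear.

```bash
python3 -c "
from station import robot
print(robot.close_job(), robot.get_t())"
```

```text
the job is handed in; nothing more can be done
the job is handed in; nothing more can be done
```

The job is handed in: the tray is flush against the rear stop, the cam lever is home at its pin (2.39 rad measured, 2.40 closed) with the dam clamping the tray, and the hand is clear at about 24 s. The first push passed over the tray wall without touching it, because the fingertip sat about 35 mm higher than the stated geometry; I measured the real offset on the bench and repeated the push.

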